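# Feed a slide rack through the intake flap

## Robot

A 6-joint arm with a two-finger parallel gripper is mounted at the origin on the work surface. World frame = base frame: x ahead of the robot, y to its left, z up, the work surface at z = 0. Lengths are in m, angles in rad, forces in N, time in s.
With the tool pointing down it reaches from about 0.35 to 0.95 m from the base axis. Payload 17.4 kg.
Tool frame: the origin (TCP) lies midway between the tips of the shut fingers; the grasp point (between the pads) lies 19 mm behind it (env.tcp_to_grasp is the distance from the TCP to the grasp point, in m); z points along the fingers, x is the direction in which the jaws open and shut, and the axes are right-handed (so a half turn about z gives the same grasp; the last joint's range is limited). The gripper opens to 93 mm and grips with 3 to 60 N. Pads are 15 mm wide; open, the fingers measure 128 mm over their backs; the gripper's body (75 mm by 188 mm) begins 65 mm behind the grasp point.
Start: joints at [1.167, 0.116, 1.442, -0, 1.584, -0.038], TCP at [0.241, 0.63, 0.188] pointing down, gripper open.
Joint ranges: [-2.83, 2.83], [-0.83, 2.19], [0.07, 2.5], [-1.14, 4.28], [0.01, 3], [-2.97, 2.97]. Speed limits (rad/s): [1.89, 1.89, 2.22, 3.14, 3.14, 3.14].

## Interface

Orientations are given as a unit quaternion [w, x, y, z].
In Python, from plant import env gives the robot as it stands.
- The arm moves only by the shell command python3 -m jog 'ROWS' [OPENING] [FORCE]. ROWS is text: rows parted by semicolons, each of 4 numbers parted by spaces: the shift along the tool's x, y, z in m, then the turn about the tool's z in rad. A call has 1 to 12 rows; each row shifts and turns the commanded pose from where the row before left it, along the tool's axes as they then stand; what a row does not reach is not made up. A row lasts 1/12 s, in which the tool goes at most 41.7 mm and 7.16 degrees, less where a joint would pass 70% of its speed; a pose out of reach is approached as far as the arm can. A call is refused whole if a number of a shift passes 0.0417 or a number of a turn 0.125, either way. A call with a gripper value outside its range is refused whole. OPENING is the closure, from 0 (fully open) to 1 (shut), set as the call begins (- or left out, the last holds). The fingers move at their own pace and stop on an object; FORCE is the grip in N (left out, the last holds). Time passes only in rows, so rows that do not move let the fingers close. It gives the time, the measured TCP pose, the force and the opening at its end, in the units of the state.
- env.get_obs(): the state, without advancing time (a new reading comes with each control period).
- env.camera(name): name is "scene" or "top" or "wrist"; returns a dict with "img" (384x512x3 uint8, red, green, blue), "depth" (384x512 float32, m along the optical axis (not along the pixel's ray), 0 where there is no reading), "fx", "fy", "cx", "cy" (pixels), "k1" (the pictures are not rectified: a ray, as slopes to the right and down, at radius r is drawn at 1 + k1 r^2 times it, then the intrinsics apply), "cam_to_world" (4x4, takes a point from camera to world coordinates); the wrist camera has in their place "mount" (4x4, takes a point from camera to tool coordinates, whose origin is the TCP and whose axes are the tool frame's). Camera axes: x right, y up, looking along -z (the intrinsics and any distortion apply to the point x, -y, -z); pixel columns grow to the right and rows downward; lengths in m; the calibration is good to about 2 mm. A picture is of the moment at which its call begins: read the wrist's pose just before it.
- env.job_done(): hands the job in, once; it reports no verdict.
The state is a dict: "t": time; "joint_pos": joint angles; "dq": joint speeds; "joint_torque": joint torques, N m; "tcp_pos": TCP position; "tcp_rot": TCP orientation; "wrist_force": force on the tool from outside, world axes, zero at the start; "wrist_torque": the same for the moment, N m; "grip_width": opening from 0.0 (shut) to 1.0 (fully open).
Only numpy, scipy, OpenCV 4.12 (cv2) and the standard library are available. Lean on these libraries where they do the work, as an engineer would, in place of code of your own. Each camera call takes 0.05 s, during which the arm holds its last target. There are 200 camera calls.

## Task

With your fingertips, push the blue slide rack along its lane so that it noses the orange gravity flap open, and follow it through until it tips over the edge and slides down the chute to the bottom, still upright. Then draw your fingers back out so that the flap swings fully shut behind it. Do not lift the rack, and leave the yellow rack, its flap and everything else on the bench alone.

Things in the scene. Friction and masses are not known exactly. Their poses are not given: they have to be found in the camera images.
- loader: Fixed two-lane slide-rack intake, cream with a red stripe, 388 long x 216 wide x 165 high. Origin on the bench under the hinge line, midway between lanes; x along the lanes in the travel direction, y left, z up. Lanes are 94 wide, centred on y=+53 (left) and -53 (right); level steel floors 100 above the bench run from x=-200 to 45, near ends open; walls 14 high (12 thick between lanes).
- hinge_rod (a point): Middle of the 6 mm rod, 62 above the lane floors (loader x=0), from which both flaps hang; it runs across both lanes on three posts, 12 deep along x, beside and between the lanes, ending 66 above the floors. Nothing else is above the lanes. Fingers leaning forward 20 to 40 degrees can pass some 15 to 20 mm under it.
- break_left (a point): Middle of the line (loader x=45) where the left lane's level floor breaks into its 32 degree downward chute, open on top, with a stop at loader x=180. A rack tips over and slides down by itself once its middle is past this line, its rear face then 0 to 15 mm past the hinge rod. At the bottom its origin is near loader x=118, z=54.
- break_right (a point): The same line of the right lane.
- blue_rack: Loose blue plastic rack of glass slides, the one to feed; 90 long (its x, along the lane) x 84 wide x 34 high, about 0.16 kg, slippery underneath. Origin at the centre of its underside. It stands in either lane, ahead of the flap, lengthwise.
- yellow_rack: Loose yellow rack of the same size in the other lane; leave it alone. Origin at the centre of its underside.
- flap_left (a joint): Orange flap of the left lane, 90 wide, 3 thick, hung by its top from the rod, lower edge 4 above the lane floor. 0 = hanging shut; grows (rad, to 1.45) as its lower edge swings away along loader +x. It cannot swing towards the robot. 70 g; a damped hinge lets it fall shut in about 2 s.
- flap_right (a joint): Orange flap of the right lane, the same.
- flap_left_edge (a point): Middle of the lower edge of the left flap.
- flap_right_edge (a point): Middle of the lower edge of the right flap.
- tube_rack: Blue rack of capped blood tubes, 90 x 200 x 92 high, on the bench left of the intake. Origin at the centre of its underside. Leave alone.
- oil_bottle: Amber dropper bottle, 32 across, 75 high, on the right. Origin under its centre. Leave alone.
- stain_jar: Jar with blue lid, 60 across, 85 high, on the right. Origin under its centre. Leave alone.
- beaker: Glass beaker, 68 across, 85 high, on the left. Origin under its centre. Leave alone.
- slide_box: Orange slide box with pale lid, 87 x 102 x 42 high, on the right. Origin under its centre. Leave alone.
- marker: Black and white marker pen, 130 long, 12 thick, lying on the right. Origin under its centre. Leave alone.
Things that resemble listed ones, but are neither listed nor needed, are in the scene too. What is meant by the blue_rack is not green or turquoise, and is the larger of those in its own colour.

How it is judged:
By the outcome, as a careful person would: the job done as asked, in the order asked, and still so for the second after the job is handed in, with the robot touching nothing.
It also fails if it takes over 43 s, if anything falls off the work surface, if the arm or the gripper's body presses on something with over 40 N, if the wrist force passes 120 N, or if a joint passes its speed limit or range.

## Working session

There is one attempt and no reset: what is moved stays moved. The work goes in short steps, Python scripts to look and compute and a shell command to move; the robot and the scene stay as the last step left them, time stands still between calls to the robot, and variables do not carry over. Pictures are saved under pics/ and viewed, about 8 in all and at most 12, crops included, and the job is handed in when it is done.

```bash
ls; mkdir -p pics; cat > h.py <<'E'
import numpy as np, cv2
from plant import env
def snap(n):
    o=env.get_obs(); c=env.camera(n); c['obs']=o
    cv2.imwrite(f'pics/{n}_{o["t"]:.2f}.png',c['img'][:,:,::-1]); 
    np.savez(f'pics/{n}.npz',**{k:v for k,v in c.items() if k!='obs'})
    return c
def world(c,u,v,T=None,z=None):
    K=np.array([[c['fx'],0,c['cx']],[0,c['fy'],c['cy']],[0,0,1.]])
    p=cv2.undistortPoints(np.array([[[u,v]]],float),K,np.array([float(c['k1']),0,0,0]))[0,0]
    M=c['cam_to_world'] if T is None else T
    r=np.array([p[0],-p[1],-1.])
    if z is None:
        d=np.median(c['depth'][int(v)-1:int(v)+2,int(u)-1:int(u)+2]); 
    else:
        d=(z-M[2,3])/(M[:3,:3]@r)[2]
    return M[:3,:3]@(r*d)+M[:3,3]
E
python3 - <<'E'
from h import *
a=snap('scene');b=snap('top')
o=env.get_obs();print({k:np.round(v,3) for k,v in o.items()})
for c in(a,b):print(c['cam_to_world'].round(3),c['fx'],c['k1'])
cv2.imwrite('pics/s1.png',cv2.resize(a['img'][:,:,::-1],(800,600)))
cv2.imwrite('pics/t1.png',cv2.resize(b['img'][:,:,::-1],(800,600)))
E
```

```text
pics
{'t': np.float64(0.1), 'joint_pos': array([ 1.167,  0.116,  1.442, -0.   ,  1.584, -0.038]), 'dq': array([-0.001, -0.   , -0.   , -0.002, -0.001, -0.   ]), 'joint_torque': array([ 4.0000e-03, -7.2290e+01, -6.2386e+01,  7.8000e-02,  2.3000e-02,
       -0.0000e+00]), 'tcp_pos': array([0.241, 0.63 , 0.187]), 'tcp_rot': array([ 0.   ,  0.824,  0.567, -0.   ]), 'wrist_force': array([-0.195,  0.037, -0.373]), 'wrist_torque': array([-0.011, -0.038,  0.067]), 'grip_width': np.float64(1.0)}
[[ 0.592 -0.455  0.665  1.251]
 [ 0.806  0.328 -0.492 -0.555]
 [ 0.006  0.828  0.561  0.722]
 [ 0.     0.     0.     1.   ]] 376.91910934461583 -0.11439917965319013
[[ 0.029  0.983 -0.182  0.319]
 [-0.999  0.031  0.011 -0.047]
 [ 0.016  0.181  0.983  1.419]
 [ 0.     0.     0.     1.   ]] 442.9711429884147 -0.1148920944698915
```

View pics/s1.png

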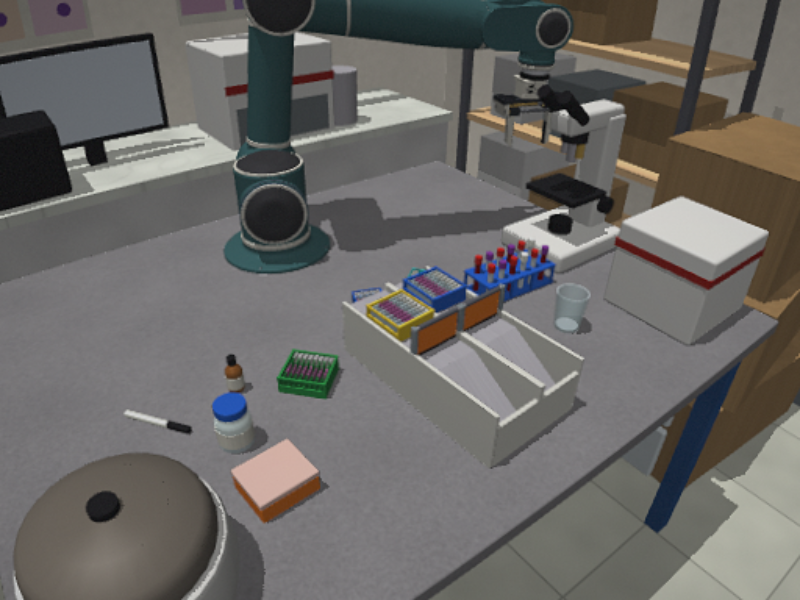

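View pics/t1.png

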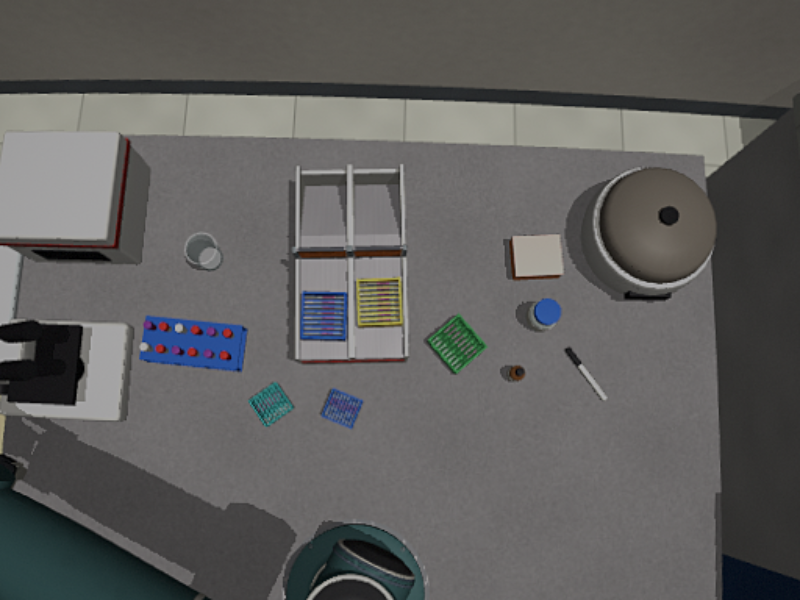

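The scene view shows the two-lane loader with the blue rack at (435,288) and the yellow one at (400,313). In the top view (800 px) these could be taken for the target:
- blue rack in the left lane, (324,316)
- small blue rack on the bench, (343,408)
- turquoise rack, (271,404)
- green rack, (456,343)
- blue tube rack, (193,343)

I choose the left-lane blue rack, the larger of the blue slide racks, and will check it in a crop.

```bash
python3 - <<'E'
from h import *
c=np.load('pics/top.npz'); im=c['img'][100:280,165:285,::-1]
im=cv2.resize(im,None,fx=5,fy=5,interpolation=cv2.INTER_CUBIC)[:, :]
im=cv2.resize(c['img'][100:245,175:275,::-1],None,fx=4.1,fy=4.1,interpolation=cv2.INTER_CUBIC)
im=cv2.resize(c['img'][100:240,165:285,::-1],None,fx=4,fy=4,interpolation=cv2.INTER_CUBIC)
cv2.imwrite('pics/t2.png',im); print(im.shape)
E
```

```text
(560, 480, 3)
```

View pics/t2.png

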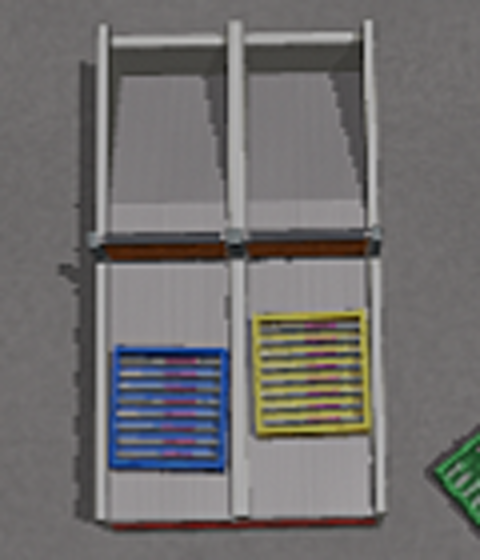

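The crop confirms a full-size blue rack in the left lane. Its top corners are at about (117,347), (228,348), (225,470) and (111,466). The rod posts are at y≈240, with x at 97, 235 and 374.

```bash
python3 - <<'E'
from h import *
c=np.load('pics/top.npz')
f=lambda u,v,z:world(c,165+(u+.5)/4-.5,100+(v+.5)/4-.5,z=z)
for n,u,v,z in[('postL',97,240,.166),('postM',235,240,.166),('postR',374,240,.166),('nearL',101,519,.114),('nearM',241,517,.114),('nearR',380,513,.114),('farL',103,25,.114),('farM',236,22,.114),('farR',368,22,.114),
 ('b',117,347,.134),('b',228,348,.134),('b',225,470,.134),('b',111,466,.134),('y',254,312,.134),('y',368,312,.134),('y',371,435,.134),('y',257,435,.134)]: print(n,f(u,v,z).round(4),world(c,165+u/4,100+v/4).round(3))
w=np.load('pics/scene.npz')
E
python3 -c "
from plant import env
print(env.tcp_to_grasp,[a for a in dir(env) if a[0]!='_'])"
```

```text
postL [0.6504 0.1291 0.166 ] [0.65  0.128 0.165]
postM [0.6535 0.0283 0.166 ] [0.653 0.027 0.164]
postR [ 0.6568 -0.0732  0.166 ] [ 0.657 -0.074  0.163]
nearL [0.4517 0.1218 0.114 ] [0.452 0.122 0.102]
nearM [0.4565 0.0184 0.114 ] [0.456 0.018 0.107]
nearR [ 0.4626 -0.0842  0.114 ] [ 0.462 -0.085  0.11 ]
farL [0.838  0.1421 0.114 ] [0.88  0.157 0.004]
farM [0.8436 0.0382 0.114 ] [0.845 0.037 0.108]
farR [ 0.8471 -0.065   0.114 ] [ 0.89  -0.068  0.004]
b [0.5776 0.1142 0.134 ] [0.583 0.117 0.103]
b [0.5794 0.032  0.134 ] [0.582 0.032 0.114]
b [0.4885 0.0304 0.134 ] [0.492 0.031 0.1  ]
b [0.4887 0.1139 0.134 ] [0.49  0.115 0.119]
y [0.6073 0.0138 0.134 ] [0.613 0.014 0.102]
y [ 0.61   -0.0708  0.134 ] [ 0.615 -0.072  0.108]
y [ 0.5177 -0.0755  0.134 ] [ 0.52  -0.077  0.112]
y [0.5151 0.008  0.134 ] [0.517 0.008 0.117]
0.0188 ['IKError', 'camera', 'get_obs', 'job_done', 'tcp_to_grasp']
```

```bash
python3 - <<'E'
from h import *
H={}
for n in('top','scene'):
    c=np.load(f'pics/{n}.npz')
    for v in range(2,382,3):
        for u in range(2,510,3):
            if c['depth'][v,u]>0:
                p=world(c,u,v)
                if .2<p[0]<1 and -.5<p[1]<.8 and p[2]<1: 
                    k=(int(p[0]*10),int(np.floor(p[1]*10))); H[k]=max(H.get(k,0),p[2])
print('y bins .7 .. -.5; rows x .9...2')
for i in range(9,1,-1): print(i,[round(H.get((i,j),-1),2) for j in range(7,-6,-1)])
E
```

```text
y bins .7 .. -.5; rows x .9...2
9 [np.float64(0.0), np.float64(0.0), np.float64(0.0), np.float64(0.0), np.float64(0.0), np.float64(0.0), np.float64(0.0), np.float64(0.0), np.float64(0.0), np.float64(0.0), np.float64(0.0), np.float64(0.0), np.float64(0.0)]
8 [np.float64(0.2), np.float64(0.2), np.float64(0.2), np.float64(0.2), np.float64(0.0), np.float64(0.0), np.float64(0.11), np.float64(0.11), np.float64(0.12), np.float64(0.0), np.float64(0.0), np.float64(0.0), np.float64(0.15)]
7 [np.float64(0.2), np.float64(0.2), np.float64(0.2), np.float64(0.2), np.float64(0.08), np.float64(0.0), np.float64(0.11), np.float64(0.12), np.float64(0.12), np.float64(0.0), np.float64(0.0), np.float64(0.04), np.float64(0.16)]
6 [np.float64(0.2), np.float64(0.2), np.float64(0.2), np.float64(0.2), np.float64(0.08), np.float64(0.08), np.float64(0.17), np.float64(0.17), np.float64(0.17), np.float64(0.0), np.float64(0.0), np.float64(0.04), np.float64(0.15)]
5 [np.float64(0.05), np.float64(0.05), np.float64(0.05), np.float64(0.09), np.float64(0.09), np.float64(0.09), np.float64(0.13), np.float64(0.13), np.float64(0.13), np.float64(0.03), np.float64(0.03), np.float64(0.09), np.float64(0.01)]
4 [np.float64(0.36), np.float64(0.36), np.float64(0.42), np.float64(0.41), np.float64(0.09), np.float64(0.09), np.float64(0.13), np.float64(0.13), np.float64(0.11), np.float64(0.03), np.float64(0.05), np.float64(0.07), np.float64(0.01)]
3 [np.float64(0.05), np.float64(0.56), np.float64(0.56), np.float64(0.41), np.float64(0.0), np.float64(0.02), np.float64(0.03), np.float64(0.02), np.float64(0.0), np.float64(0.0), np.float64(0.0), np.float64(0.0), np.float64(0.01)]
2 [np.float64(0.34), np.float64(0.57), np.float64(0.57), np.float64(0.57), np.float64(0.56), np.float64(0.0), np.float64(0.0), np.float64(0.0), np.float64(0.0), np.float64(0.0), np.float64(0.0), np.float64(0.0), np.float64(0.0)]
```

```bash
python3 -m jog '0 0 -0.04 0;0 0 -0.04 0;0 0 -0.04 0;0 0 -0.04 0;0 0 -0.04 0;0 0 -0.04 0;0 0 -0.04 0;0 0 -0.04 0' 1 20; python3 -m jog '-0.026 0.032 0 0;-0.026 0.032 0 0;-0.026 0.032 0 0;-0.026 0.032 0 0;-0.026 0.032 0 0;-0.026 0.032 0 0;-0.026 0.032 0 0;-0.026 0.032 0 0;-0.026 0.032 0 0;-0.026 0.032 0 0;-0.026 0.032 0 0;-0.026 0.032 0 0'; python3 -m jog '-0.026 0.032 0 0;-0.026 0.032 0 0;-0.026 0.032 0 0;-0.026 0.032 0 0;0 0 0 -0.12;0 0 0 -0.12;0 0 0 -0.12;0 0 0 -0.08'; python3 -c "
from plant import env
o=env.get_obs();print(o['joint_pos'],o['tcp_pos'],o['tcp_rot'])"
```

```text
t: 0.77
tcp_pos: [0.2412, 0.6298, 0.5097]
tcp_rot: [0.0, 0.824, 0.567, -0.0]
wrist_force: [-0.5, -0.8, 0.4]
grip_width: 0.479
t: 1.77
tcp_pos: [0.4889, 0.1997, 0.5079]
tcp_rot: [-0.0, 0.824, 0.567, 0.0]
wrist_force: [0.3, 0.5, 0.4]
grip_width: 0.005
t: 2.43
tcp_pos: [0.571, 0.0583, 0.5075]
tcp_rot: [-0.0, 0.678, 0.735, -0.0]
wrist_force: [0.5, 0.5, -0.5]
grip_width: 0.007
[ 5.73670573e-02 -5.94029867e-03  1.04681527e+00  5.42223042e-05
  2.10149524e+00 -1.59358065e+00] [0.57097288 0.05834863 0.5075395 ] [-2.86936089e-04  6.78198694e-01  7.34878480e-01 -2.63372849e-04]
```

The fingers can only get under the rod if the tool leans. I'll test whether reaching beyond the arm's limit makes it lean, which the note on out-of-reach poses suggests.

```bash
python3 -m jog '-0.003 0.04 0 0;-0.003 0.04 0 0;-0.003 0.04 0 0;-0.003 0.04 0 0;-0.003 0.04 0 0;-0.003 0.04 0 0;-0.003 0.04 0 0;-0.003 0.04 0 0;-0.003 0.04 0 0;-0.003 0.04 0 0;-0.003 0.04 0 0;0 0.04 0 0';  python3 -c "
from plant import env
o=env.get_obs();print(o['joint_pos'],o['tcp_pos'],o['tcp_rot'])"
```

```text
t: 3.43
tcp_pos: [0.9027, 0.0548, 0.4364]
tcp_rot: [0.028, 0.68, 0.732, 0.03]
wrist_force: [0.2, 0.3, -1.1]
grip_width: 0.006
[ 0.03149763  0.82931167  0.0737083   0.00312907  2.15592188 -1.61115347] [0.90269606 0.05482407 0.436355  ] [0.02845    0.6799975  0.73204848 0.02998361]
```

It does lean (about 5° so far). I'll keep pushing outward and up.

```bash
cat >st.py <<'E'
from plant import env
import numpy as np
from scipy.spatial.transform import Rotation as R
def st():
    o=env.get_obs();r=R.from_quat(o['tcp_rot'],scalar_first=True).as_matrix()
    z=r[:,2];x=r[:,0]
    print('q',o['joint_pos'].round(3),'p',o['tcp_pos'].round(4),'lean',np.degrees(np.arctan2(np.hypot(z[0],z[1]),-z[2])).round(1),'az',np.degrees(np.arctan2(z[1],z[0])).round(1),'\n',r.round(3).tolist())
    return o,r
if __name__=='__main__':st()
E
python3 -m jog '0 0.035 -0.02 0;0 0.035 -0.02 0;0 0.035 -0.02 0;0 0.035 -0.02 0;0 0.035 -0.02 0;0 0.035 -0.02 0'; python3 st.py
```

```text
t: 3.93
tcp_pos: [0.9335, 0.0599, 0.4687]
tcp_rot: [0.08, 0.676, 0.728, 0.084]
wrist_force: [0.1, -0.3, 0.1]
grip_width: 0.005
q [ 0.034  0.802  0.073  0.007  2.035 -1.607] p [0.9335 0.0599 0.4687] lean 13.3 az 3.6 
 [[-0.074, 0.97, 0.23], [0.997, 0.073, 0.015], [-0.003, 0.23, -0.973]]
```

```bash
python3 -m jog '0 0.035 -0.02 0;0 0.035 -0.02 0;0 0.035 -0.02 0;0 0.035 -0.02 0;0 0.035 -0.02 0;0 0.035 -0.02 0;0 0.035 -0.02 0;0 0.035 -0.02 0;0 0.035 -0.02 0;0 0.035 -0.02 0;0 0.035 -0.02 0;0 0.035 -0.02 0'; python3 st.py
```

```text
t: 4.93
tcp_pos: [0.9509, 0.0645, 0.5907]
tcp_rot: [0.179, 0.657, 0.708, 0.189]
wrist_force: [0.3, -0.6, -0.9]
grip_width: 0.006
q [ 0.036  0.697  0.073  0.015  1.845 -1.601] p [0.9509 0.0645 0.5907] lean 30.1 az 3.7 
 [[-0.073, 0.862, 0.501], [0.997, 0.065, 0.032], [-0.005, 0.502, -0.865]]
```

```bash
python3 -m jog '0 0.035 -0.02 0.007;0 0.035 -0.02 0.007;0 0.035 -0.02 0.007;0 0.035 -0.02 0.007'; python3 st.py; python3 - <<'E'
from h import *
from st import st
# refine loader: fit yaw/origin
P=np.array([[.6504,.1291],[.6535,.0283],[.6568,-.0732],[.4517,.1218],[.4565,.0184],[.4626,-.0842]])
L=np.array([[0,.102],[0,0],[0,-.102],[-.2,.102],[-.2,0],[-.2,-.102]])
pm,lm=P.mean(0),L.mean(0);A=(L-lm).T@(P-pm);yaw=np.arctan2(A[0,1]-A[1,0],A[0,0]+A[1,1])
c,s=np.cos(yaw),np.sin(yaw);Rm=np.array([[c,-s],[s,c]]);t=pm-Rm@lm
print('yaw',yaw,'org',t,'res',((L@Rm.T+t)-P).round(4).tolist())
E
```

```text
t: 5.27
tcp_pos: [0.9411, 0.0634, 0.6459]
tcp_rot: [0.208, 0.657, 0.688, 0.226]
wrist_force: [0.3, -0.2, 0.6]
grip_width: 0.003
q [ 0.034  0.648  0.073  0.019  1.797 -1.573] p [0.9411 0.0634 0.6459] lean 35.8 az 3.7 
 [[-0.049, 0.811, 0.583], [0.999, 0.033, 0.038], [0.011, 0.584, -0.812]]
yaw 0.04552451489973206 org [0.65514639 0.02791755] res [[0.0001, 0.0007], [0.0016, -0.0004], [0.003, -0.0008], [-0.001, -0.0011], [-0.0011, 0.0004], [-0.0026, 0.0011]]
```

```bash
python3 -m jog '0.0016 -0.0384 -0.001 0;0.0016 -0.0384 -0.001 0;0.0016 -0.0384 -0.001 0;0.0016 -0.0384 -0.001 0;0.0016 -0.0384 -0.001 0;0.0016 -0.0384 -0.001 0;0.0016 -0.0384 -0.001 0;0.0016 -0.0384 -0.001 0;0.0016 -0.0384 -0.001 0;0.0016 -0.0384 -0.001 0;0.0016 -0.0384 -0.001 0;0.0016 -0.0384 -0.001 0';python3 -m jog '0.0016 -0.0384 -0.001 0;0.0016 -0.0384 -0.001 0;0.0016 -0.0384 -0.001 0;0.0016 -0.0384 -0.001 0;0 0 0 0;0 0 0 0'; cat >> st.py <<'E'
    o,r=st()
    import sys
    if len(sys.argv)>3:
        print('tool delta',(r.T@(np.array(sys.argv[1:4],float)-o['tcp_pos'])).round(4))
    yaw=.0455;d=o['tcp_pos']-[.6551,.0279,.1];c,s=np.cos(yaw),np.sin(yaw)
    print('loader',(c*d[0]+s*d[1]).round(4),(c*d[1]-s*d[0]).round(4),d[2].round(4), 'F',o['wrist_force'].round(1),o['t'])
E
sed -i 's/^if __name__.*$/if __name__=="__main__":/' st.py; python3 st.py .433 .0688 .112
```

```text
t: 6.27
tcp_pos: [0.6466, 0.0661, 0.4508]
tcp_rot: [0.207, 0.657, 0.688, 0.226]
wrist_force: [-0.2, -0.3, 1.0]
grip_width: 0.005
t: 6.77
tcp_pos: [0.5198, 0.0672, 0.3659]
tcp_rot: [0.208, 0.657, 0.688, 0.226]
wrist_force: [1.1, -0.8, -0.2]
grip_width: 0.006
q [ 0.088 -0.66   1.882 -0.014  1.295 -1.529] p [0.5198 0.0672 0.3659] lean 35.8 az 3.8 
 [[-0.05, 0.811, 0.583], [0.999, 0.034, 0.038], [0.012, 0.585, -0.811]]
tool delta [ 0.003  -0.2188  0.1554]
loader -0.1333 0.0454 0.2659 F [ 1.1 -0.8 -0.2] 6.7667
```

```bash
python3 -m jog '0.001 -0.025 0.013 0;0.001 -0.025 0.013 0;0.001 -0.025 0.013 0;0.001 -0.025 0.013 0;0 -0.025 0.013 0;0 -0.025 0.013 0;0 -0.012 0.013 0;0 0 0 0'; python3 st.py .433 .0688 .112
```

```text
t: 7.43
tcp_pos: [0.4685, 0.075, 0.1961]
tcp_rot: [0.201, 0.66, 0.691, 0.216]
wrist_force: [-0.4, -0.5, -0.7]
grip_width: 0.003
q [ 0.135 -0.827  2.232 -0.047  1.139 -1.475] p [0.4685 0.075  0.1961] lean 34.3 az 3.4 
 [[-0.048, 0.825, 0.563], [0.999, 0.035, 0.033], [0.008, 0.564, -0.826]]
tool delta [-0.0052 -0.0769  0.0493]
loader -0.1843 0.0555 0.0961 F [-0.4 -0.5 -0.7] 7.4333
```

```bash
python3 -m jog '-0.002 -0.012 0.015 0;-0.002 -0.012 0.015 0;-0.001 -0.012 0.015 0;0 0 0 0'; python3 st.py .470 .0703 .112
```

```text
t: 7.77
tcp_pos: [0.4682, 0.0707, 0.1395]
tcp_rot: [0.201, 0.661, 0.691, 0.215]
wrist_force: [-0.3, -0.9, -1.0]
grip_width: 0.005
q [ 0.121 -0.827  2.322 -0.041  1.051 -1.485] p [0.4682 0.0707 0.1395] lean 34.2 az 3.3 
 [[-0.047, 0.826, 0.562], [0.999, 0.034, 0.033], [0.008, 0.563, -0.827]]
tool delta [-0.0007 -0.0139  0.0237]
loader -0.1848 0.0513 0.0395 F [-0.3 -0.9 -1. ] 7.7667
```

```bash
python3 -m jog '-0.001 -0.008 0.012 0;0 -0.008 0.012 0;0 0 0 0;0 0 0 0'; python3 st.py .470 .0703 .111; python3 - <<'E'
from h import *
a=snap('scene');b=snap('top')
x=cv2.resize(a['img'][150:300,200:400,::-1],(800,600),interpolation=cv2.INTER_CUBIC)
cv2.imwrite('pics/s3.png',x)
E
```

```text
t: 8.1
tcp_pos: [0.469, 0.0702, 0.1133]
tcp_rot: [0.201, 0.66, 0.69, 0.217]
wrist_force: [0.2, -0.2, 0.4]
grip_width: 0.0
q [ 0.119 -0.82   2.362 -0.04   1.001 -1.486] p [0.469  0.0702 0.1133] lean 34.4 az 3.4 
 [[-0.047, 0.824, 0.564], [0.999, 0.035, 0.033], [0.008, 0.565, -0.825]]
tool delta [-0.     -0.0005  0.0024]
loader -0.1839 0.0508 0.0133 F [ 0.2 -0.2  0.4] 8.1
```

View pics/s3.png

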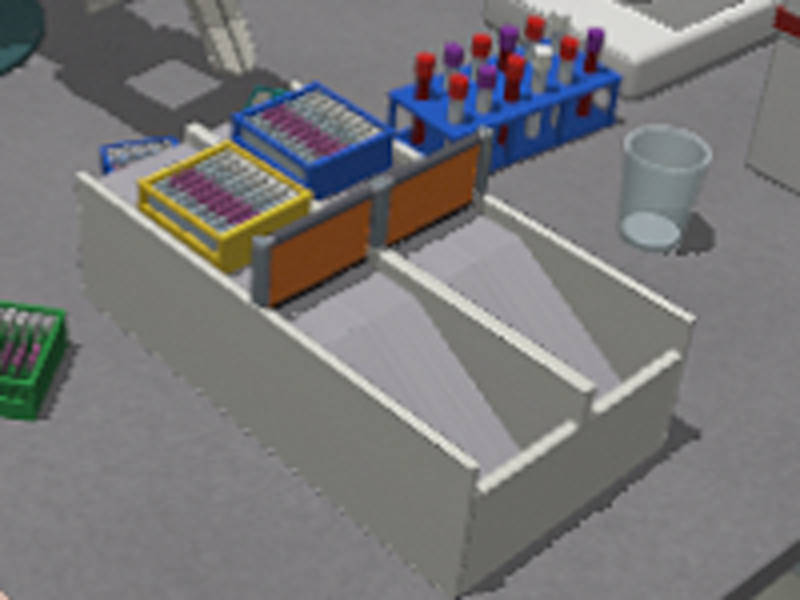

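The view shows both racks in place and both flaps shut. The pale item at (225,35) may be the fingers, so I'll project the TCP into both cameras to check.

```bash
python3 - <<'E'
from h import *
for n in('scene','top'):
    c=np.load(f'pics/{n}.npz');M=np.linalg.inv(c['cam_to_world'])
    for P in([.469,.0702,.1133],[.469-.141,.0702-.01,.1133+.206]):
        q=M@np.r_[P,1];p=np.array([q[0]/-q[2],-q[1]/-q[2]]);p=p*(1+c['k1']*(p@p));print(n,p*[c['fx'],c['fy']]+[c['cx'],c['cy']])
    im=c['img'][:,:,::-1]
    cv2.imwrite(f'pics/full_{n}.png',im)
im=np.hstack([cv2.resize(cv2.imread('pics/full_scene.png')[50:250,130:330],(400,400)),cv2.resize(cv2.imread('pics/full_top.png')[140:340,130:330],(400,400))])
cv2.imwrite('pics/v4.png',im)
E
```

```text
scene [263.11449328 177.1494334 ]
scene [233.76388829 101.12935944]
top [207.57346676 224.14267218]
top [202.01080378 271.49561131]
```

View pics/v4.png

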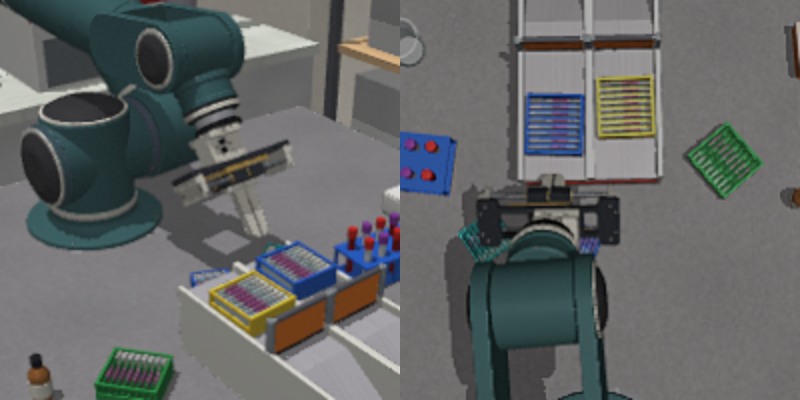

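The fingertips sit centred just behind the rack in the left lane: (551,178) in the right half, clear of everything. Now I'll push along the lane.

```bash
python3 -m jog '0 0.00825 0.0059 0;0 0.00825 0.0059 0;0 0.00825 0.0059 0;0 0.00825 0.0057 0;0 0.00825 0.0057 0;0 0.00825 0.0057 0;0 0.00825 0.0057 0;0 0.00825 0.0057 0;0 0.00825 0.0057 0;0 0.00825 0.0057 0'; python3 st.py
```

```text
t: 9.03
tcp_pos: [0.5705, 0.0751, 0.1131]
tcp_rot: [0.202, 0.66, 0.69, 0.217]
wrist_force: [-1.1, 0.4, 2.9]
grip_width: 0.006
q [ 0.1   -0.498  2.187 -0.031  0.852 -1.502] p [0.5705 0.0751 0.1131] lean 34.5 az 3.4 
 [[-0.047, 0.824, 0.565], [0.999, 0.035, 0.033], [0.008, 0.566, -0.824]]
loader -0.0824 0.051 0.0131 F [-1.1  0.4  2.9] 9.0333
```

```bash
python3 -m jog '0 0.00825 0.0057 0;0 0.00825 0.0057 0;0 0.00825 0.0057 0;0 0.00825 0.0057 0;0 0.00825 0.0057 0'; python3 st.py;  python3 - <<'E'
from h import *
a=snap('scene');b=snap('top')
cv2.imwrite('pics/v5.png',np.hstack([cv2.resize(a['img'][120:270,230:380,::-1],(400,400)),cv2.resize(b['img'][100:250,150:300,::-1],(400,400))]))
E
```

```text
t: 9.45
tcp_pos: [0.6206, 0.0776, 0.1131]
tcp_rot: [0.202, 0.66, 0.69, 0.217]
wrist_force: [-2.8, -0.5, 3.4]
grip_width: 0.006
q [ 0.094 -0.361  2.094 -0.028  0.808 -1.509] p [0.6206 0.0776 0.1131] lean 34.5 az 3.4 
 [[-0.047, 0.823, 0.565], [0.999, 0.035, 0.033], [0.008, 0.566, -0.824]]
loader -0.0322 0.0512 0.0131 F [-2.8 -0.5  3.4] 9.45
```

View pics/v5.png

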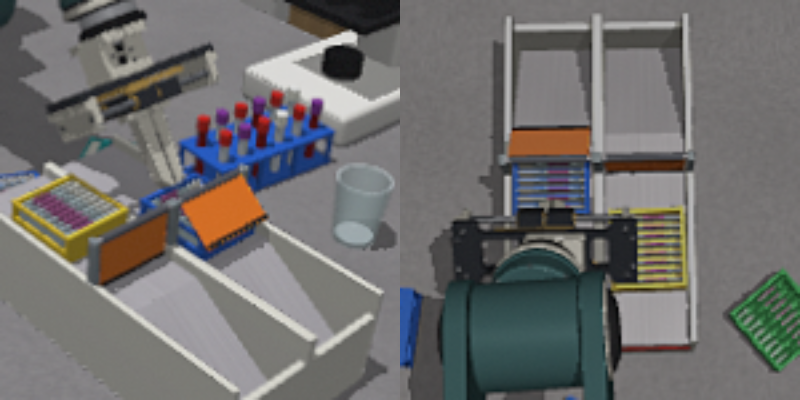

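The blue rack has nosed the left flap open, with the flap riding on its top at (225,215) in the left half. The yellow rack and the right flap are untouched. I'll continue slowly.

```bash
python3 -m jog '0 0.00412 0.00285 0;0 0.00412 0.00285 0;0 0.00412 0.00285 0;0 0.00412 0.00285 0;0 0.00412 0.00285 0;0 0.00412 0.00285 0;0 0.00412 0.00285 0'; python3 st.py;  python3 -m jog '0 0.00412 0.00285 0;0 0.00412 0.00285 0;0 0 0 0;0 0 0 0';python3 st.py; python3 - <<'E'
from h import *
a=snap('scene');b=snap('top')
cv2.imwrite('pics/v6.png',np.hstack([cv2.resize(a['img'][120:270,230:380,::-1],(400,400)),cv2.resize(b['img'][100:250,150:300,::-1],(400,400))]))
E
```

```text
t: 10.13
tcp_pos: [0.6551, 0.0791, 0.1118]
tcp_rot: [0.202, 0.66, 0.69, 0.217]
wrist_force: [-2.7, -0.6, 7.3]
grip_width: 0.006
q [ 0.091 -0.272  2.028 -0.026  0.785 -1.513] p [0.6551 0.0791 0.1118] lean 34.5 az 3.4 
 [[-0.047, 0.824, 0.565], [0.999, 0.035, 0.033], [0.008, 0.566, -0.825]]
loader 0.0023 0.0512 0.0118 F [-2.7 -0.6  7.3] 10.1333
t: 10.47
tcp_pos: [0.6648, 0.0795, 0.1113]
tcp_rot: [0.201, 0.66, 0.69, 0.217]
wrist_force: [-0.0, 0.5, 3.8]
grip_width: 0.003
q [ 0.09  -0.247  2.009 -0.025  0.78  -1.514] p [0.6648 0.0795 0.1113] lean 34.4 az 3.4 
 [[-0.047, 0.824, 0.564], [0.999, 0.035, 0.033], [0.008, 0.565, -0.825]]
loader 0.012 0.0511 0.0113 F [-0.   0.5  3.8] 10.4667
```

View pics/v6.png

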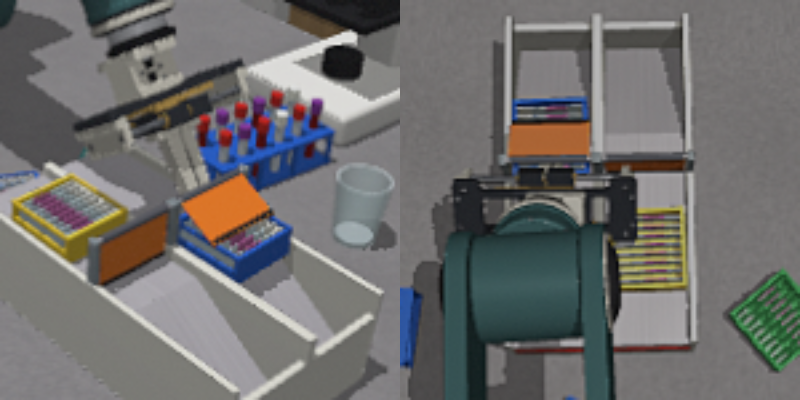

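The rack is at the edge and still nearly level at (240,245). I'll go a little further, slightly raised.

```bash
python3 -m jog '0 0.0039 0.0015 0;0 0.0039 0.0015 0;0 0.0 0 0;0 0 0 0'; python3 st.py; python3 - <<'E'
from h import *
a=snap('scene')
cv2.imwrite('pics/v7.png',cv2.resize(a['img'][150:270,260:380,::-1],(500,500)))
E
```

```text
t: 10.9
tcp_pos: [0.6724, 0.0799, 0.1123]
tcp_rot: [0.201, 0.66, 0.691, 0.216]
wrist_force: [0.2, 0.3, -1.3]
grip_width: 0.008
q [ 0.089 -0.229  1.991 -0.024  0.781 -1.515] p [0.6724 0.0799 0.1123] lean 34.3 az 3.4 
 [[-0.047, 0.825, 0.563], [0.999, 0.035, 0.033], [0.008, 0.564, -0.826]]
loader 0.0197 0.0511 0.0123 F [ 0.2  0.3 -1.3] 10.9
```

View pics/v7.png

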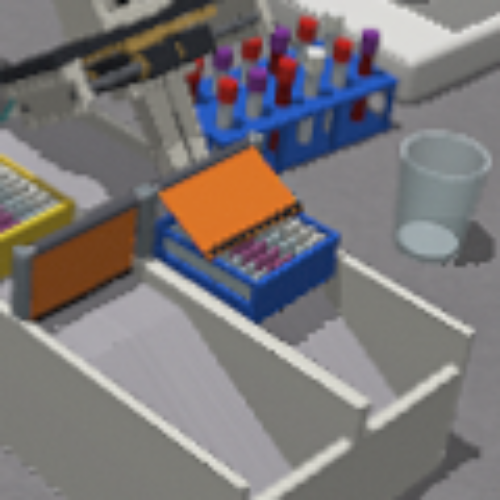

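```bash
python3 -m jog '0 0 0 0;0 0 0 0;0 0 0 0'; python3 st.py; python3 - <<'E'
from h import *
p=np.load('pics/scene.npz')['depth'];a=snap('scene');b=snap('top')
print(np.abs(p-a['depth'])[170:240,290:350].max())
cv2.imwrite('pics/v8.png',np.hstack([cv2.resize(a['img'][170:250,280:360,::-1],(400,400),interpolation=cv2.INTER_CUBIC),cv2.resize(b['img'][110:190,180:260,::-1],(400,400),interpolation=cv2.INTER_CUBIC)]))
# top-view blue pixels beyond the flap at z~.134
hs=cv2.cvtColor(b['img'],cv2.COLOR_RGB2HSV);m=(hs[...,0]>105)&(hs[...,0]<125)&(hs[...,1]>150)&(hs[...,2]>60)
v,u=np.nonzero(m[100:165,185:226]);
for q in sorted(set(v)): 
    uu=u[v==q]; print(q+100,len(uu),world(b,185+np.median(uu),q+100).round(3))
E
```

```text
t: 11.2
tcp_pos: [0.6723, 0.0799, 0.1128]
tcp_rot: [0.201, 0.66, 0.691, 0.216]
wrist_force: [-0.2, 0.1, 0.2]
grip_width: 0.004
q [ 0.089 -0.23   1.992 -0.024  0.781 -1.515] p [0.6723 0.0799 0.1128] lean 34.4 az 3.4 
 [[-0.047, 0.825, 0.564], [0.999, 0.035, 0.033], [0.008, 0.564, -0.825]]
loader 0.0196 0.0511 0.0128 F [-0.2  0.1  0.2] 11.2
1.3863597
134 5 [0.741 0.056 0.135]
135 28 [0.74  0.088 0.128]
136 12 [0.734 0.112 0.133]
137 3 [0.731 0.125 0.132]
138 3 [0.731 0.05  0.128]
139 3 [0.727 0.049 0.131]
140 3 [0.723 0.126 0.127]
141 3 [0.72  0.049 0.134]
142 3 [0.716 0.125 0.13 ]
143 3 [0.713 0.125 0.127]
144 5 [0.71  0.048 0.136]
160 1 [0.653 0.038 0.164]
161 4 [0.649 0.042 0.165]
```

View pics/v8.png

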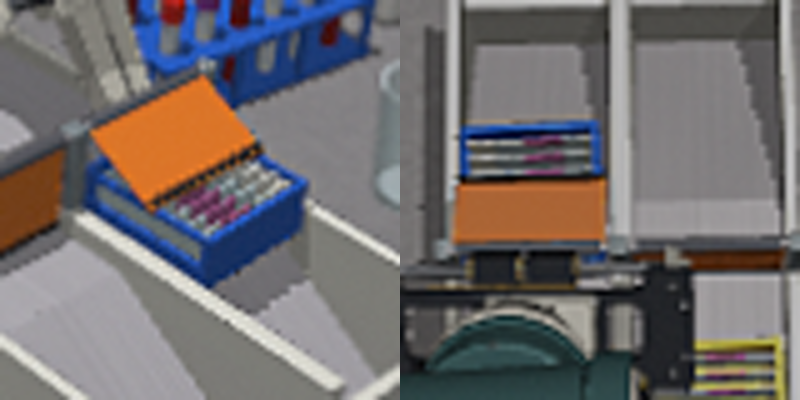

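The rack front is at loader x≈0.088, so its rear is only at about 0, while my TCP reads 0.020. I'll check with the wrist camera where the tips touch.

```bash
python3 - <<'E'
from h import *
c=snap('wrist'); print(c['mount'].round(3))
cv2.imwrite('pics/w1.png',cv2.resize(c['img'][:,:,::-1],(800,600)))
E
```

```text
[[ 1.    -0.    -0.001  0.   ]
 [-0.    -0.966 -0.258 -0.072]
 [-0.001  0.258 -0.966 -0.196]
 [ 0.     0.     0.     1.   ]]
```

View pics/w1.png

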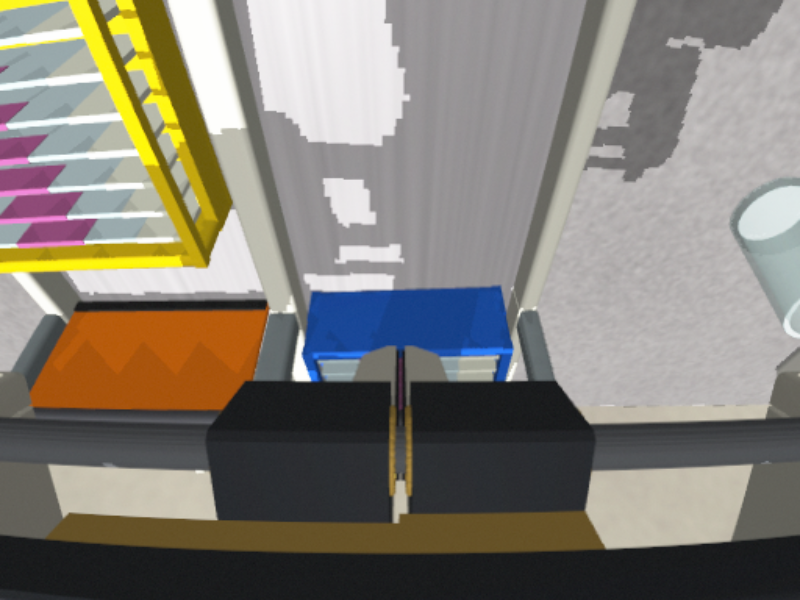

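```bash
python3 - <<'E'
from h import *
from st import st
o,r=st();T=np.eye(4);T[:3,:3]=r;T[:3,3]=o['tcp_pos']
c=dict(np.load('pics/wrist.npz'));M=T@c['mount']
cy,s=np.cos(.0455),np.sin(.0455)
def L(p):
    d=p-[.6551,.0279,.1];return np.round([cy*d[0]+s*d[1],cy*d[1]-s*d[0],d[2]],4)
q=np.linalg.inv(c['mount'])@[0,0,0,1];p=np.array([q[0]/-q[2],q[1]/q[2]]);p*=1+c['k1']*(p@p)
print('TCP px800',(p*[c['fx'],c['fy']]+[c['cx'],c['cy']])*1.5625)
for n,u,v in[('wall bot',340,295),('wall mid',340,320),('wall top',340,348),('top rail',312,358),('tipL',378,352),('tipL2',378,370),('tipR',425,352),('tip R2',425,370),('wall by tip',400,338),('floor',400,270),('post',280,340),('wallR bot',490,292),('wallR top',495,345)]:
    print(n,L(world(c,u/1.5625,v/1.5625,T=M)), c['depth'][int(v/1.5625),int(u/1.5625)].round(4))
E
```

```text
q [ 0.089 -0.23   1.991 -0.024  0.781 -1.515] p [0.6724 0.0799 0.1128] lean 34.4 az 3.4 
 [[-0.047, 0.825, 0.564], [0.999, 0.035, 0.033], [0.008, 0.565, -0.825]]
TCP px800 [399.32930014 342.4859085 ]
wall bot [-0.0019  0.0251  0.0024] 0.1984
wall mid [-0.0012  0.0261  0.0159] 0.1889
wall top [-0.0018  0.0273  0.0306] 0.1806
top rail [0.0011 0.016  0.0334] 0.18
tipL [-0.0094  0.0429  0.0378] 0.1697
tipL2 [-0.0186  0.0435  0.0515] 0.1538
tipR [-0.0097  0.0605  0.0381] 0.1686
tip R2 [-0.0178  0.0596  0.0511] 0.1548
wall by tip [-0.0028  0.0513  0.0266] 0.1824
floor [-0.0137  0.0515 -0.0011] 0.1918
post [-0.0045  0.0034  0.0286] 0.1784
wallR bot [-0.0043  0.0907  0.0032] 0.1969
wallR top [-0.0041  0.0889  0.0313] 0.1782
```

The geometry says the tips would lie inside a solid wall, so the real tips may be short of the TCP. I'll back off a little and measure the tips in the tool frame.

```bash
python3 -m jog '0 -0.008 -0.0059 0;0 -0.012 -0.0085 0;0 -0.012 -0.0085 0;0 -0.008 -0.0056 0;0 0 0 0'; cat > tip.py <<'E'
from h import *
from st import st
o,r=st();c=snap('wrist');T=np.eye(4);T[:3,:3]=r;T[:3,3]=o['tcp_pos'];M=T@c['mount']
cy,s=np.cos(.0455),np.sin(.0455)
def L(p):
    d=p-[.6551,.0279,.1];return np.round([cy*d[0]+s*d[1],cy*d[1]-s*d[0],d[2]],4).tolist()
for u in(244,268,230):
  for v in range(176,240,4 if u!=230 else 8):
    p=world(c,u,v,T=c['mount']);print(u,v,'tool',p.round(4).tolist(),'loader',L(world(c,u,v,T=M)),c['img'][v,u].tolist())
E
python3 tip.py
```

```text
t: 11.77
tcp_pos: [0.6217, 0.0775, 0.1138]
tcp_rot: [0.201, 0.66, 0.691, 0.216]
wrist_force: [0.7, 0.5, -0.2]
grip_width: 0.007
q [ 0.094 -0.358  2.089 -0.027  0.811 -1.509] p [0.6217 0.0775 0.1138] lean 34.4 az 3.4 
 [[-0.047, 0.825, 0.564], [0.999, 0.035, 0.033], [0.008, 0.565, -0.825]]
244 176 tool [-0.0078, -0.0325, -0.0041] loader [-0.0602, 0.0433, -0.0012] [229, 226, 227]
244 180 tool [-0.0079, -0.0294, -0.0026] loader [-0.0568, 0.0433, -0.0006] [229, 227, 229]
244 184 tool [-0.0081, -0.0259, 0.0004] loader [-0.0522, 0.0431, -0.0012] [230, 227, 229]
244 188 tool [-0.0082, -0.0226, 0.0022] loader [-0.0484, 0.043, -0.0008] [232, 228, 229]
244 192 tool [-0.0083, -0.0189, 0.0049] loader [-0.0439, 0.0429, -0.001] [232, 228, 230]
244 196 tool [-0.0085, -0.0152, 0.0077] loader [-0.0393, 0.0427, -0.0011] [231, 229, 230]
244 200 tool [-0.0086, -0.0115, 0.0098] loader [-0.035, 0.0426, -0.0008] [231, 229, 230]
244 204 tool [-0.0088, -0.0074, 0.0132] loader [-0.0297, 0.0425, -0.0012] [232, 229, 230]
244 208 tool [-0.0089, -0.0033, 0.0158] loader [-0.0249, 0.0423, -0.0012] [233, 230, 232]
2
[... 2049 characters left out ...]
 [-0.0173, -0.0326, -0.0046] loader [-0.0605, 0.0339, -0.0009] [233, 230, 231]
230 184 tool [-0.0178, -0.0259, 0.0004] loader [-0.0522, 0.0333, -0.0013] [233, 230, 232]
230 192 tool [-0.0184, -0.019, 0.0047] loader [-0.0441, 0.0328, -0.0009] [232, 229, 231]
230 200 tool [-0.019, -0.0114, 0.0101] loader [-0.0348, 0.0322, -0.0011] [232, 229, 231]
230 208 tool [-0.0197, -0.0034, 0.0156] loader [-0.025, 0.0316, -0.0011] [232, 230, 231]
230 216 tool [-0.0204, 0.0051, 0.0213] loader [-0.0148, 0.0309, -0.001] [232, 230, 231]
230 224 tool [-0.0212, 0.0146, 0.0283] loader [-0.003, 0.0301, -0.0014] [233, 230, 232]
230 232 tool [-0.0141, -0.0099, -0.0476] loader [-0.0661, 0.0367, 0.0474] [99, 102, 109]
```

```bash
python3 - <<'E'
from h import *
c=dict(np.load('pics/wrist.npz'))
for u in(248,252,255,258,262):
  for v in range(208,230,3):
    print(u,v,world(c,u,v,T=c['mount']).round(4).tolist(),c['img'][v,u].tolist())
im=np.hstack([cv2.resize(cv2.imread('pics/scene_8.10.png')[125:200,220:295],(400,400),interpolation=cv2.INTER_CUBIC),cv2.resize(c['img'][190:250,225:285,::-1],(400,400),interpolation=cv2.INTER_CUBIC)])
cv2.imwrite('pics/v9.png',im)
E
```

```text
248 208 [-0.0058, -0.0032, 0.0162] [234, 232, 234]
248 211 [-0.0059, -0.0003, 0.0176] [234, 231, 233]
248 214 [-0.006, 0.0031, 0.0204] [234, 231, 232]
248 217 [-0.0061, 0.0065, 0.0228] [233, 230, 232]
248 220 [-0.0061, 0.0095, 0.0239] [233, 229, 231]
248 223 [-0.0045, -0.01, -0.0338] [115, 112, 103]
248 226 [-0.0044, -0.0098, -0.0383] [115, 113, 104]
248 229 [-0.0043, -0.0098, -0.043] [115, 113, 104]
252 208 [-0.0028, -0.0034, 0.0158] [233, 230, 231]
252 211 [-0.0028, -0.0002, 0.0179] [233, 231, 232]
252 214 [-0.0028, 0.0032, 0.0205] [234, 232, 233]
252 217 [-0.0029, 0.0063, 0.0222] [233, 230, 233]
252 220 [-0.0029, 0.0095, 0.0242] [234, 232, 233]
252 223 [-0.0021, -0.0096, -0.0329] [116, 114, 105]
252 226 [-0.0021, -0.01, -0.0387] [113, 112, 102]
252 229 [-0.002, -0.0098, -0.0429] [115, 112, 104]
255 208 [-0.0004, -0.0035, 0.0153] [229, 227, 228]
255 211 [-0.0005, 0.0001, 0.0187] [229, 227, 228]
255 214 [-0.0005, 0.0028, 0.0196] [230, 227, 228]
255 217 [-0.0005, 0.0064, 0.0226] [230, 228, 228]
255 220 [-0.0005, 0.0097, 0.0245] [230, 228, 228]
255 223 [-0.0005, 0.0126, 0.0253] [200, 
[... 191 characters left out ...]
 [230, 227, 229]
258 214 [0.0019, 0.0031, 0.0205] [231, 228, 230]
258 217 [0.0019, 0.0065, 0.023] [229, 227, 228]
258 220 [0.002, 0.0096, 0.0242] [231, 228, 229]
258 223 [0.0015, -0.0088, -0.0307] [182, 178, 178]
258 226 [0.0015, -0.0088, -0.0357] [14, 16, 16]
258 229 [0.0014, -0.0091, -0.0411] [16, 12, 16]
262 208 [0.0049, -0.0033, 0.016] [237, 234, 235]
262 211 [0.005, -0.0002, 0.0181] [237, 235, 236]
262 214 [0.0051, 0.003, 0.0199] [238, 234, 236]
262 217 [0.0051, 0.0063, 0.0223] [237, 235, 235]
262 220 [0.0052, 0.0093, 0.0236] [237, 235, 236]
262 223 [0.0039, -0.01, -0.034] [117, 113, 104]
262 226 [0.0038, -0.01, -0.0387] [116, 112, 104]
262 229 [0.0037, -0.0099, -0.0432] [115, 112, 103]
```

View pics/v9.png

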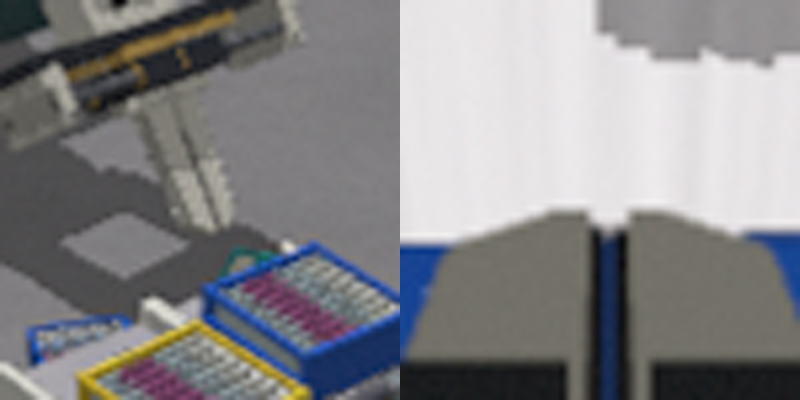

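The crops show the fingers really end about 30 mm short of the reported TCP: free end at (210,230) on the left, with the TCP projecting to about (230,277). So I was only catching the rack's top edge. I'll lower by 24 mm and push on the rear face.

```bash
python3 -m jog '0 -0.0046 0.0066 0;0 -0.0046 0.0066 0;0 -0.0046 0.0066 0;0 0 0 0'; python3 st.py; python3 -m jog '0 0.0066 0.0045 0;0 0.0066 0.0045 0;0 0.0066 0.0045 0;0 0.0066 0.0045 0;0 0 0 0'; python3 st.py
```

```text
t: 12.15
tcp_pos: [0.6223, 0.0776, 0.0864]
tcp_rot: [0.2, 0.661, 0.691, 0.215]
wrist_force: [-0.5, 0.9, -0.8]
grip_width: 0.007
q [ 0.094 -0.331  2.114 -0.029  0.762 -1.507] p [0.6223 0.0776 0.0864] lean 34.2 az 3.3 
 [[-0.047, 0.827, 0.561], [0.999, 0.035, 0.033], [0.008, 0.562, -0.827]]
loader -0.0305 0.0512 -0.0136 F [-0.5  0.9 -0.8] 12.15
t: 12.57
tcp_pos: [0.6566, 0.0793, 0.0898]
tcp_rot: [0.201, 0.66, 0.691, 0.216]
wrist_force: [-0.0, -0.5, -0.3]
grip_width: 0.005
q [ 0.091 -0.249  2.046 -0.027  0.745 -1.511] p [0.6566 0.0793 0.0898] lean 34.4 az 3.4 
 [[-0.047, 0.825, 0.564], [0.999, 0.035, 0.033], [0.008, 0.565, -0.825]]
loader 0.0038 0.0513 -0.0102 F [-0.  -0.5 -0.3] 12.5667
```

The TCP reading is now below the floor with no contact, which confirms the offset. I'll push on over the break.

```bash
python3 -m jog '0 0.0033 0.0022 0;0 0.0033 0.0022 0;0 0.0033 0.0022 0;0 0.0033 0.0022 0;0 0 0 0'; python3 st.py; cat > chk.py <<'E'
from h import *
b=snap('top');a=snap('scene')
hs=cv2.cvtColor(b['img'],cv2.COLOR_RGB2HSV);m=(hs[...,0]>105)&(hs[...,0]<125)&(hs[...,1]>150)&(hs[...,2]>40)
v,u=np.nonzero(m[100:165,185:226])
for q in sorted(set(v))[::2]: 
    uu=u[v==q]; print(q+100,len(uu),world(b,185+np.median(uu),q+100).round(3))
E
python3 chk.py
```

```text
t: 12.98
tcp_pos: [0.6715, 0.08, 0.09]
tcp_rot: [0.201, 0.66, 0.691, 0.216]
wrist_force: [0.1, 0.4, -0.6]
grip_width: 0.003
q [ 0.089 -0.213  2.016 -0.026  0.738 -1.513] p [0.6715 0.08   0.09  ] lean 34.4 az 3.4 
 [[-0.047, 0.824, 0.564], [0.999, 0.035, 0.033], [0.008, 0.565, -0.825]]
loader 0.0187 0.0513 -0.01 F [ 0.1  0.4 -0.6] 12.9833
131 16 [0.76  0.073 0.106]
133 15 [0.752 0.108 0.107]
135 2 [0.747 0.089 0.105]
137 1 [0.737 0.047 0.12 ]
139 2 [0.73  0.087 0.117]
141 3 [0.72  0.126 0.125]
143 3 [0.713 0.125 0.126]
```

The front has dropped to z≈0.107, so the rack is tipping. I'll nudge slightly and wait.

```bash
python3 -m jog '0 0.0033 0.0022 0;0 0 0 0;0 0 0 0;0 0 0 0;0 0 0 0;0 0 0 0'; python3 st.py|tail -1; python3 chk.py
```

```text
t: 13.58
tcp_pos: [0.6748, 0.0802, 0.0899]
tcp_rot: [0.201, 0.66, 0.691, 0.216]
wrist_force: [-1.1, -0.1, -0.3]
grip_width: 0.007
loader 0.0221 0.0514 -0.0101 F [-1.1 -0.1 -0.3] 13.5833
115 25 [0.832 0.091 0.055]
117 2 [0.824 0.093 0.056]
119 2 [0.816 0.092 0.059]
121 2 [0.807 0.049 0.07 ]
123 2 [0.799 0.092 0.07 ]
125 2 [0.79  0.091 0.075]
127 2 [0.781 0.09  0.083]
129 2 [0.773 0.089 0.086]
131 11 [0.762 0.062 0.101]
133 27 [0.756 0.087 0.099]
135 27 [0.751 0.087 0.092]
137 27 [0.746 0.088 0.087]
139 26 [0.743 0.087 0.076]
```

The rack has slid to the bottom, with its front at loader x≈0.18. Now I'll draw the fingers straight back out.

```bash
python3 -m jog '0 -0.005 -0.0034 0;0 -0.00825 -0.0058 0;0 -0.00825 -0.0058 0;0 -0.00825 -0.0058 0;0 -0.00825 -0.0058 0;0 -0.00825 -0.0058 0;0 -0.00825 -0.0058 0;0 -0.00825 -0.0058 0;0 -0.00825 -0.0058 0;0 -0.00825 -0.0058 0;0 -0.00825 -0.0058 0;0 -0.00825 -0.0058 0'; python3 -m jog '0 0.012 -0.016 0;0 0.012 -0.016 0;0 0.012 -0.016 0;0 0.012 -0.016 0;0 0.012 -0.016 0;0 0 -0.02 0;0 0 -0.02 0;0 0 -0.02 0;0 0 0 0;0 0 0 0;0 0 0 0;0 0 0 0'; python3 -m jog '0 0 0 0;0 0 0 0;0 0 0 0;0 0 0 0;0 0 0 0;0 0 0 0;0 0 0 0;0 0 0 0;0 0 0 0;0 0 0 0;0 0 0 0;0 0 0 0';python3 st.py|tail -1; python3 chk.py; python3 - <<'E'
from h import *
a=np.load('pics/scene.npz');b=np.load('pics/top.npz')
cv2.imwrite('pics/v10.png',np.hstack([cv2.resize(a['img'][130:290,210:370,::-1],(400,400),interpolation=cv2.INTER_CUBIC),cv2.resize(b['img'][100:260,150:310,::-1],(400,400),interpolation=cv2.INTER_CUBIC)]))
E
```

```text
t: 14.68
tcp_pos: [0.5567, 0.0746, 0.0911]
tcp_rot: [0.201, 0.66, 0.691, 0.216]
wrist_force: [-0.5, 0.3, 0.1]
grip_width: 0.01
t: 15.68
tcp_pos: [0.5284, 0.0721, 0.239]
tcp_rot: [0.201, 0.66, 0.691, 0.216]
wrist_force: [0.1, -0.1, -0.2]
grip_width: 0.003
t: 16.68
tcp_pos: [0.5286, 0.0721, 0.2408]
tcp_rot: [0.201, 0.66, 0.691, 0.216]
wrist_force: [-0.8, -0.4, 0.8]
grip_width: 0.007
loader -0.1244 0.0499 0.1408 F [-0.8 -0.4  0.8] 16.6833
115 25 [0.831 0.091 0.056]
117 2 [0.824 0.093 0.056]
119 2 [0.816 0.092 0.061]
121 2 [0.806 0.049 0.072]
123 2 [0.799 0.092 0.07 ]
125 2 [0.789 0.091 0.077]
127 2 [0.782 0.09  0.08 ]
129 2 [0.772 0.089 0.09 ]
131 11 [0.763 0.062 0.099]
133 27 [0.756 0.087 0.099]
135 27 [0.751 0.087 0.095]
137 27 [0.746 0.088 0.087]
139 26 [0.742 0.086 0.081]
```

View pics/v10.png

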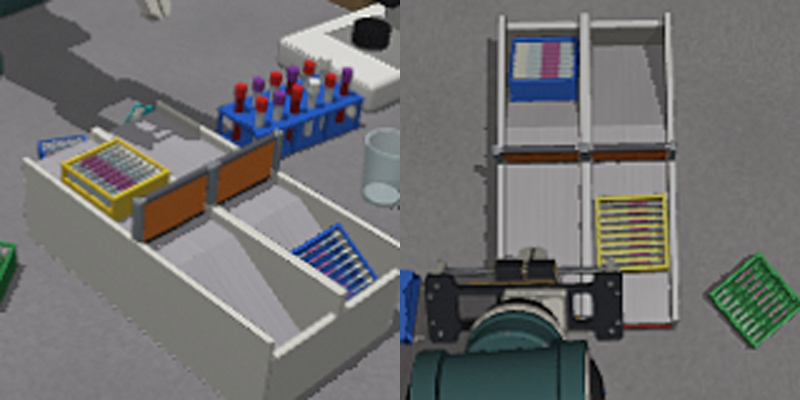

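The blue rack lies upright at the chute bottom (335,260 left; 543,68 right). Both flaps hang shut, the yellow rack is in place and the fingers are clear. I'll let it settle for one more second, compare flap depth, and hand in.

```bash
python3 -m jog '0 0 0 0;0 0 0 0;0 0 0 0;0 0 0 0;0 0 0 0;0 0 0 0;0 0 0 0;0 0 0 0;0 0 0 0;0 0 0 0;0 0 0 0;0 0 0 0'; python3 - <<'E'
from h import *
p=np.load('pics/scene.npz');a=snap('scene')
hs=cv2.cvtColor(a['img'],cv2.COLOR_RGB2HSV);m=(hs[...,0]<14)&(hs[...,1]>190)&(hs[...,2]>70)
m[:, :255]=0;m[:,330:]=0;m[:180]=0;m[250:]=0
v,u=np.nonzero(m)
P=np.array([world(a,x,y) for x,y in zip(u,v)]);c,s=np.cos(.0455),np.sin(.0455)
d=P-[.6551,.0279,.1];X=c*d[:,0]+s*d[:,1];Y=c*d[:,1]-s*d[:,0]
for n,k in(('L',(Y>.015)&(Y<.095)),('R',(Y<-.015)&(Y>-.095))):
    k&=(d[:,2]>0)&(np.abs(X)<.07); print(n,k.sum(),'x-vs-height slope',np.polyfit(d[k,2],X[k],1).round(3))
print('change',np.median(np.abs(p['depth']-a['depth'])[m]))
env.job_done()
E
```

```text
t: 17.78
tcp_pos: [0.5286, 0.0721, 0.2407]
tcp_rot: [0.201, 0.66, 0.691, 0.216]
wrist_force: [-0.8, 0.7, -0.4]
grip_width: 0.004
L 236 x-vs-height slope [-0.008  0.002]
R 274 x-vs-height slope [-0.004  0.002]Traceback (most recent call last):
  File "<stdin>", line 10, in <module>
    return format.read_array(
           ~~~~~~~~~~~~~~~~~^
        bytes,
        ^^^^^^
    ...<2 lines>...
        max_header_size=self.max_header_size
        ^^^^^^^^^^^^^^^^^^^^^^^^^^^^^^^^^^^^
    )
    ^
    data = _read_bytes(fp, read_size, "array data")
    r = fp.read(size - len(data))
    data = self._read1(n)
    self._update_crc(data)
    ~~~~~~~~~~~~~~~~^^^^^^
    raise BadZipFile("Bad CRC-32 for file %r" % self.name)
zipfile.BadZipFile: Bad CRC-32 for file 'depth.npy'
```

Both flaps measure as vertical, within 0.01 rad. The error came only from my script overwriting its own comparison file. Handing in.

```bash
python3 -c "
from plant import env
print(env.job_done())"
```

```text
the job is handed in; nothing more can be done
None
```

The blue rack went through the left flap and down the chute, and the flap swung shut behind my fingers. I handed the job in at about 18 s of the 43 s allowed.

**How it went:**
- **Lean:** the moves cannot tilt the tool, so I reached past the arm's limit until it leaned about 35° forward. With shut fingers I then pushed the rack under the rod until it tipped over the break.
- **Correction on the way:** the rack stalled just short of the break. The cameras showed the real fingertips about 30 mm short of the reported TCP, so I was only catching the rack's top edge. I backed off 50 mm, lowered about 25 mm, and finished the push on its rear face.

**Last checks:**
- **Rack:** it is upright and at rest at the bottom of the chute, against the stop; two readings 3 s apart matched.
- **Flaps:** both hang vertical within about 0.01 rad.
- **Everything else:** the yellow rack and the other items in view look undisturbed. The oil bottle, stain jar, slide box and marker were outside the last picture, but no move went near them.
- **Gripper:** the fingers are clear, with contact forces near zero. The highest wrist force I read was about 8 N.

**Failed or disagreed:** the reported TCP did not match where the fingertips are in the images. One final depth comparison crashed because my script overwrote its own file; the flap measurement before it was fine.

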